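# Slide the hanging reading lamp over the sketchbook and still it

## Task

The counterbalanced reading lamp is parked at one end of its rail, its bottom ball caught between the two red lips of the keeper. Take the runner by its orange grip post, slide it along the rail so that the lamp comes out over the lip and hangs over the white dot in the middle of the sketchbook, quickly take out the swing that it gets when it jumps the lip (by itself it swings on for a minute), and when it has hung still over the dot for several seconds let go and move clear, leaving it there. The lamp is hot: touch neither its head nor its counterweight, never let it swing wildly, and leave the mug, the plate and the glasses case where they are.

Things in the scene. Friction and masses are not known exactly. Their poses are not given: they have to be found in the camera images.
- stand: Rail stand, fixed. Origin on the table under the rail's middle; y along the rail, z up, x across (away from the robot). Brass rail 18 mm thick, 290 mm high, between posts at y = -330 and +330 mm. The lamp swings in its plane x = -45 mm.
- keeper (a point): Middle of the keeper on the table (stand x -45, y -200 mm): two red lips, rounded bars along stand x, 30 mm to either side along y, tops 49 mm high; the parked lamp's ball hangs between them. Drawn to +y, the lamp is held back by the +y lip until it hangs 0.32 rad oblique (runner at about 0.11 m); then the ball jumps the lip and the lamp swings freely.
- runner (a joint): Position of the runner on the rail in m: 0 at the keeper's middle (parked, +-8 mm), growing along stand +y; the lamp's pivot is at stand y = -0.200 + this value. Stops at -0.015 and 0.41. Runner 0.2 kg; it stays where it is left: friction about 1 N, plus 2 N per m/s.
- grip (a point): Middle of the orange grip post on the runner's robot side: upright, 26 x 26 mm, sides along stand x and y, 298 to 344 mm above the table, this point at 322 mm. It stands 120 mm in front (stand -x) of the swing plane of lamp and counterweight, in front of the pivot, on a dark block of the same width (down to 281 mm) at the end of a 12 mm bar along x at 290 mm.
- swing (a joint): Swing angle (rad) of stem and lamp about the pivot (axis along stand x, 290 mm high, moves with the runner): 0 hanging straight, positive: lamp out to stand +y. Almost no friction: the swing halves in 35 s. Nominal w = 4.3 rad/s, period 1.45 s (hidden masses: w 3.5 to 5.0). Runner acceleration a along +y gives angle'' = -w^2*angle - (w^2/9.81)*a. Stops at +-0.9.
- lamp: Red lamp head (dome of 104 mm diameter, white disc below), 0.35 kg nominal, hot, carried by the stem. Origin at the centre of the brass ball (18 mm) at its lowest point, 245 mm below the pivot, 45 mm above the table when straight. The head reaches from 14 to 107 mm above the ball; centre of mass about 200 mm below the pivot.
- weight: The brass counterweight, 40 mm diameter and 34 mm high, 0.34 kg nominal, on the stem above the pivot. Origin at its centre, 105 mm above the pivot (395 mm above the table). When the lamp goes one way, it goes the other.
- sketchbook: Sketchbook with dark green cover and coloured blots, lying fixed on the table under the rail, 154 x 214 x 20 mm, sides parallel to the stand's. Origin at the centre of its underside, right under the swing plane of the lamp (stand x = -45 mm). A white dot of 44 mm diameter marks its middle. The lamp belongs with its ball over this middle.
- mug: White mug with red and black dots, 90 mm diameter at the rim, 100 mm high, beyond the rail. Origin at the centre of its underside. Leave alone.
- plate: White plate of biscuits, 156 mm diameter, 20 mm high, on the robot's side. Origin at the centre of its underside. Leave alone.
- glasses_case: Blue glasses case, 65 x 160 x 38 mm, on the robot's side. Origin at the centre of its underside. Leave alone.

How it is judged (in metres and radians):
On the way, in this order (a step that is already met when the one before it is completed fails the run):
1. the lamp is drawn out of the keeper over its lip (runner past 0.13 m) (value of joint runner above 0.13 m), for 0.1 s.
2. the lamp's ball stays within 20 mm of the point over the sketchbook's middle for 3 s on end (horizontal distance between lamp and sketchbook below 0.02 m), for 3 s.
At the end, for the whole second after the job is handed in: Runner let go, the lamp hanging free with its ball within 22 mm (horizontally) of the sketchbook's middle, swing within 0.1 rad and 0.4 rad/s, through a whole second (horizontal distance between lamp and sketchbook below 0.022 m and value of joint swing between -0.1 and 0.1 rad and velocity of joint swing between -0.4 and 0.4 rad/s and contact force between anything else and lamp below 0.2 N); the robot touches nothing.
It fails at once if the robot touches the hot lamp head or its counterweight (contact force between any of the fingers, the arm and lamp above 0.3 N or contact force between any of the fingers, the arm and weight above 0.3 N).
It fails at once if the lamp swings wildly (more than 0.7 rad) (value of joint swing above 0.7 rad or value of joint swing below -0.7 rad).
It fails at once if mug, plate or glasses case is shifted by more than 30 mm (distance of any of mug, plate, glasses_case from where it was at the start of the episode above 0.03 m).
It also fails if it takes over 43 s, if anything falls off the work surface, if the arm or the gripper's body presses on something with over 40 N, if the wrist force passes 120 N, or if a joint passes its speed limit or range.

## Robot

A 6-joint arm with a two-finger parallel gripper is mounted at the origin on the work surface. World frame = base frame: x ahead of the robot, y to its left, z up, the work surface at z = 0. Lengths are in mm, angles in rad, forces in N, time in s.
With the tool pointing down it reaches from about 325 to 875 mm from the base axis. Payload 4.4 kg.
Tool frame: the origin (TCP) lies at the centre of the arm's flange, where the gripper is bolted on; the fingertips stand 173 mm ahead of it and the grasp point (between the pads) lies 155 mm ahead of it (robot.grip_depth is the distance from the TCP to the grasp point, in mm); z points along the fingers, y is the line along which they close (so a half turn about z gives the same grasp; the last joint's range is limited). The gripper opens to 85 mm and grips with 20 to 120 N. Pads are 22 mm wide; open, the fingers measure 114 mm over their backs; the gripper's body (76 mm by 85 mm) begins 54 mm behind the grasp point. The pads swing forward as they close: fully open they stand 13 mm farther back than shut.
Start: joints at [0.985, 0.207, 1.542, -0, 1.393, -0.15], TCP at [242.738, 521.255, 404.682] pointing down, gripper open.
Joint ranges: [-2.73, 2.73], [-0.86, 2.22], [0.23, 2.46], [-1.11, 4.25], [0.08, 2.63], [-2.82, 2.82]. Speed limits (rad/s): [2.79, 2.79, 3.14, 3.14, 3.14, 3.14].

## Interface

Orientations are given as a unit quaternion [w, x, y, z].
In Python, from workcell import robot gives the robot as it stands. Calls block until the motion is done:
- robot.movep(position, orientation): joint-space move of the TCP to a pose.
- robot.move_linear(position, vel=150, rotation=None, until_force=None): straight line of the TCP; rotation=None keeps the orientation; vel is the mean speed in mm/s. With until_force (N) it stops when the force on the tool has changed by that much, and returns True; else False.
- robot.movej(angles): joint-space move.
- robot.gripper_to(opening, squeeze=None): opening from 0.0 (shut) to 1.0 (fully open); squeeze is the grip in N (None keeps the last); returns when the fingers have stopped.
- robot.dwell(seconds).
- robot.inverse_kinematics(position, orientation): joint angles nearest the present ones, or None.
- robot.sense(): the state.
- robot.get_image(name): name is "side" or "top" or "wrist"; returns a dict with "frame" (400x640x3 uint8, red, green, blue), "vertical_fov" (degrees; the focal length in pixels is half the picture's height over the tangent of half this angle, whatever the lens; pixels are square), "cx", "cy" (the principal point, pixels), "k1" (the pictures are not rectified: a ray, as slopes to the right and down, at radius r is drawn at 1 + k1 r^2 times it, then the intrinsics apply), "extrinsics" (4x4, takes a point from camera to world coordinates). Camera axes: x right, y up, looking along -z (the intrinsics and any distortion apply to the point x, -y, -z); pixel columns grow to the right and rows downward; lengths in mm; the calibration is good to about 2 mm. A picture is of the moment at which its call begins. There is no depth.
A pose or a line that the arm cannot do raises robot.PlanningError and nothing moves.
- robot.close_job(): hands the job in; it is judged then, once.
Trained networks look in the newest picture that a camera, given by its name, has taken for a name from the list of things; names that differ only in an ending like _2 or _b are one class to them, and where a whole thing is asked for, a point or a joint stands for the part that bears it (a point fixed in the world has none). Each returns a list of dicts, best first, with "conf" (0 to 1); they miss things now and then, are a little off and sometimes report something else, mostly with a low value. They report only what shows in the picture. A call takes as long as a camera call.
- robot.boxes_of(target, camera): "pixel" ([column, row] in pixels, amid what is visible of it).
- robot.trace(target, camera): "pixels" (400x640 bool, what is visible of it) and "pixel" ([column, row] in pixels, amid what is visible of it).
- robot.tip_of(target, camera): "pixel" ([column, row] in pixels: a listed point, or the origin of a listed thing).
The state is a dict: "time": time; "joints": joint angles; "qd": joint speeds; "tau": joint torques, N m; "tool_pos": TCP position; "orientation": TCP orientation; "wrist_force": force on the tool from outside, world axes, zero at the start; "ft_torque": the same for the moment, N m; "grip_width": opening from 0.0 (shut) to 1.0 (fully open); "grip_force": force on a finger pad.
Only numpy, scipy, OpenCV 4.12 (cv2) and the standard library are available. Lean on these libraries where they do the work, as an engineer would, in place of code of your own. Each camera call takes 0.05 s, during which the arm holds its last target. There are 200 camera calls.

## Working session

There is one attempt and no reset: what is moved stays moved. The work goes in short steps, each a Python script; the robot and the scene stay as the last script left them, time stands still between calls to the robot, and variables do not carry over. Pictures are saved under pics/ and viewed, at most 10 in all, crops included, and the job is handed in when it is done.

```bash
ls; mkdir -p pics; cat > h.py <<'E'
import numpy as np, cv2
from workcell import robot
def ray(im,px):
    H,W=im["frame"].shape[:2]; f=H/2/np.tan(np.radians(im["vertical_fov"])/2)
    d=np.array([(px[0]-im["cx"])/f,(px[1]-im["cy"])/f]); s=d.copy()
    for _ in range(20): s=d/(1+im["k1"]*(s@s))
    E=np.array(im["extrinsics"]); v=E[:3,:3]@np.array([s[0],-s[1],-1]); return E[:3,3],v/np.linalg.norm(v)
def proj(im,P):
    E=np.array(im["extrinsics"]); c=E[:3,:3].T@(np.array(P)-E[:3,3]); s=np.array([c[0],-c[1]])/-c[2]
    f=200/np.tan(np.radians(im["vertical_fov"])/2); s=s*(1+im["k1"]*(s@s)); return s*f+[im["cx"],im["cy"]]
def tri(rs):
    A=sum(np.eye(3)-np.outer(v,v) for o,v in rs); b=sum((np.eye(3)-np.outer(v,v))@o for o,v in rs); P=np.linalg.solve(A,b)
    return P,[np.linalg.norm(np.cross(P-o,v)) for o,v in rs]
def atz(r,z): o,v=r; return o+v*(z-o[2])/v[2]
E
python3 - <<'E'
from h import *
ims={c:robot.get_image(c) for c in("side","top","wrist")}
for c,im in ims.items():
    cv2.imwrite(f"pics/{c}0.png",im["frame"][:,:,::-1]); print(c,np.round(im["extrinsics"],2).tolist(),im["vertical_fov"],im["k1"])
for t in "grip keeper stand lamp weight sketchbook mug plate glasses_case".split():
    rs=[]
    for c in ims:
        r=robot.tip_of(t,c)
        if r:
            print(t,c,np.round(r[0]["pixel"],1),round(r[0]["conf"],2))
            if r[0]["conf"]>.4: rs.append(ray(ims[c],r[0]["pixel"]))
    if len(rs)>1: print("  ->",*[np.round(x,1) for x in tri(rs)])
print(robot.sense()["time"])
E
```

```text
pics
side [[0.78, 0.36, -0.52, 71.21], [-0.63, 0.47, -0.62, -537.56], [0.02, 0.81, 0.59, 812.19], [0.0, 0.0, 0.0, 1.0]] 52.37577007913052 -0.09270370230407153
top [[-0.03, 1.0, -0.09, 463.61], [-1.0, -0.03, 0.01, 73.01], [0.01, 0.09, 1.0, 1614.92], [0.0, 0.0, 0.0, 1.0]] 43.51324443607187 -0.07886565279403517
wrist [[0.42, -0.86, -0.3, 166.26], [0.91, 0.4, 0.14, 555.52], [-0.0, -0.33, 0.94, 374.24], [0.0, 0.0, 0.0, 1.0]] 60.469771831989085 -0.024062412117715693
grip side [351.1 246.8] 0.77
grip top [412.1 246. ] 0.95
grip wrist [223.2 328.5] 0.55
  -> [ 5.329e+02 -1.000e-01 -2.190e+01] [159.3 235.  246.2]
keeper side [379.2 323.9] 0.91
keeper top [388.6 206.6] 0.84
  -> [ 584.3 -152.1   -7.5] [2.9 2.9]
lamp side [352.4 244.6] 0.75
lamp top [389.8 205.1] 0.83
  -> [ 550.1 -104.8  242.8] [22.7 22.7]
weight side [403.8 193.5] 0.62
weight top [416.6 197.9] 0.64
  -> [ 573.8 -166.2  394.4] [2. 2.]
sketchbook side [305.4 247.7] 0.66
sketchbook top [286.5 202.4] 0.58
  -> [607.5 179.1  -6.7] [4.1 4.1]
mug side [417.1 280.2] 0.57
mug top [379.4 152.3] 0.9
  -> [ 758.8 -124.7    9.3] [0.2 0.2]
plate side [263.2 312.4] 0.7
plate top [333.9 272.7] 0.91
  -> [374.3  34.6  15.4] [0.6 0.6]
glasses_case side [216.2 251.5] 0.56
glasses_case top [247.8 269.7] 0.88
glasses_case wrist [220.8 327.5] 0.94
  -> [389.2 308.8   6.1] [1.2 1.5 0.6]
1.5
```

View pics/side0.png

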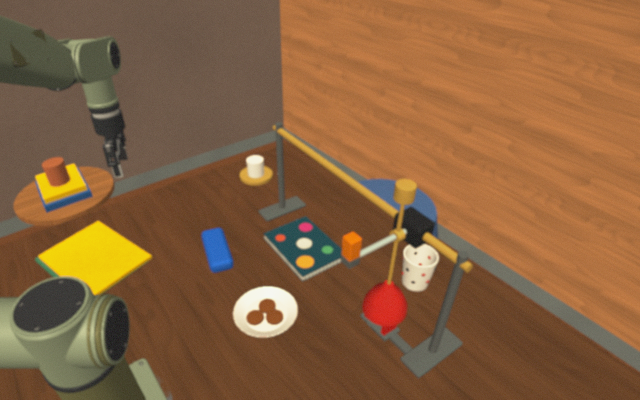

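View pics/top0.png

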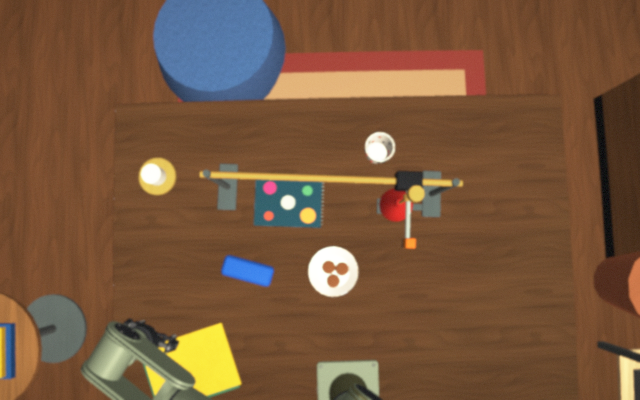

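The side view shows the orange grip at (351,246), the white dot at (304,244), the lamp at (384,305) and the rail ends at (278,128) and (467,266). The top view shows the grip at (411,243), the dot at (288,202) and the rail ends at (205,174) and (460,184). The wrist "grip" hit was false (it is the glasses case), so I'll refine the points with colour segmentation.

```bash
cat >> h.py <<'E'
def blob(im,lo,hi,smin=170,vmin=90,win=None):
    h=cv2.cvtColor(im["frame"],cv2.COLOR_RGB2HSV); H,S,V=h[...,0].astype(int),h[...,1],h[...,2]
    m=((H>=lo)&(H<=hi) if lo<=hi else (H>=lo)|(H<=hi))&(S>smin)&(V>vmin)
    if win: w=np.zeros_like(m); w[win[1]:win[3],win[0]:win[2]]=1; m&=w.astype(bool)
    n,l,st,c=cv2.connectedComponentsWithStats(m.astype(np.uint8))
    return m,l,st,c
E
python3 - <<'E'
from h import *
g={}
for c,win in(("side",(320,220,375,275)),("top",(395,230,425,260))):
    im=robot.get_image(c); g[c]=im
    m,l,st,cc=blob(im,5,18,200,150,win); i=1+st[1:,4].argmax(); print(c,"grip",st[i],cc[i]); im["g"]=cc[i]
    w=(285,230,322,258) if c=="side" else (276,192,300,214)
    a=im["frame"]; m=(a.min(2)>150); z=np.zeros_like(m); z[w[1]:w[3],w[0]:w[2]]=1; m&=z
    ys,xs=np.nonzero(m); im["d"]=np.array([xs.mean(),ys.mean()]); print("dot",im["d"],len(xs))
T=lambda a,b:tri([ray(g["side"],a),ray(g["top"],b)])
print("grip",T(g["side"]["g"],g["top"]["g"]))
print("dot",T(g["side"]["d"],g["top"]["d"]),atz(ray(g["side"],g["side"]["d"]),20),atz(ray(g["top"],g["top"]["d"]),20))
A=T((278,128),(205,174));B=T((467,266),(460,184));print("rail",A,B)
a,b=[atz(ray(g["top"],p),290) for p in((205,174),(460,184))]; print(a,b)
u=(a-b)[:2];u/=np.linalg.norm(u);print(u,np.linalg.norm(a-b),"mid",(a+b)/2)
for c in g: # check grip corner prediction
    print(robot.tip_of("grip",c)[0], robot.trace("grip",c)[0]["pixel"])
h=cv2.resize(g["side"]["frame"][200:350,300:480],None,fx=4,fy=4,interpolation=cv2.INTER_CUBIC); 
t=cv2.resize(g["top"]["frame"][150:260,190:470],None,fx=2.6,fy=2.6,interpolation=cv2.INTER_CUBIC); cv2.imwrite("pics/t1.png",t[:,:,::-1])
E
```

```text
side grip [342 231  20  30 438] [351.15525114 244.92237443]
dot [303.81512605 242.85714286] 119
top grip [405 240   3   8  20] [405.8 243.1]
dot [287.68       201.82857143] 175
grip (array([ 464.9014459 , -148.86091496,  317.12062649]), [np.float64(3.163190032194337), np.float64(3.1631900321942683)])
dot (array([604.10064765, 175.85043381,  16.91753365]), [np.float64(0.29713084129779277), np.float64(0.29713084129759987)]) [602.28443654 172.92488227  20.        ] [603.58593097 175.82133948  20.        ]
rail (array([661.78450332, 377.46853889, 289.45733727]), [np.float64(1.8462310426645943), np.float64(1.846231042664573)]) (array([ 616.56082584, -304.27431857,  291.30744876]), [np.float64(0.7582238274514014), np.float64(0.7582238274515394)])
[660.15518983 378.34834187 290.        ] [ 616.23803115 -304.01299913  290.        ]
[0.06422767 0.99793527] 683.7731469735351 mid [638.19661049  37.16767137 290.        ]
{'pixel': [350.6, 244.6], 'conf': 0.64} [395.6, 248.2]
{'pixel': [412.9, 243.8], 'conf': 0.69} [403.1, 200.5]
```

View pics/t1.png

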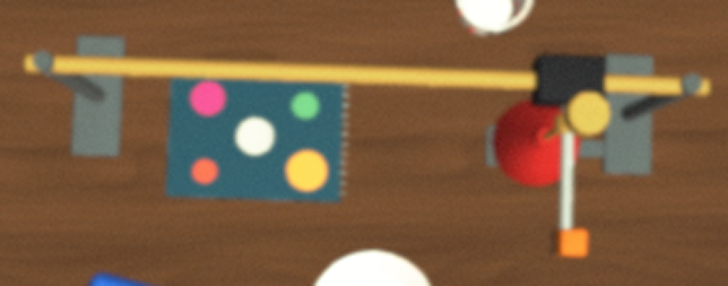

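The top crop gives the grip's top face at about (410.4,243.5) full-frame and the dot at (288,202). The stand geometry is consistent (dot at stand x≈-43, y≈132, so runner ≈0.33). Next I approach above the grip and check with the wrist camera.

```bash
cat >> h.py <<'E'
from scipy.spatial.transform import Rotation as R
U=np.array([.0642,.9979,0]); U/=np.linalg.norm(U)
def quat(s):
    y=s*U; z=np.array([0,0,-1.]); q=R.from_matrix(np.c_[np.cross(y,z),y,z]).as_quat(); return np.r_[q[3],q[:3]]
E
python3 - <<'E'
from h import *
P=np.array([463.5,-149,322]); 
s0=robot.sense(); print(s0["orientation"],s0["time"])
best=None
for s in(1,-1):
    for d in (250,155):
        print(s,d,np.round(robot.inverse_kinematics(P+[0,0,d],quat(s)),2))
    e=robot.inverse_kinematics(P+U*332+[0,0,155],quat(s)); print("end",np.round(e,2))
    q=robot.inverse_kinematics(P+[0,0,250],quat(s))
    if best is None or abs(q[5])<best[0]: best=(abs(q[5]),s)
s=best[1]; print("s",s)
q=robot.inverse_kinematics(P+[0,0,250],quat(s)); robot.movej(q)
im=robot.get_image("wrist"); cv2.imwrite("pics/w1.png",im["frame"][:,:,::-1]); r=robot.tip_of("grip","wrist"); print(r[:2])
rs=[]
for c,p in(("side",(350.9,244.8)),("top",(410.9,243.6))): rs.append(ray(robot.get_image(c),p))
print(tri(rs))
if r: 
    print(atz(ray(im,r[0]["pixel"]),322)); print(tri(rs+[ray(im,r[0]["pixel"])]))
print("pred px",proj(im,P)); print(robot.sense()["time"],robot.sense()["tool_pos"])
E
```

```text
[6.03280524e-07 2.16171673e-01 9.76355370e-01 5.41808784e-06] 1.8
1 250 [-0.49 -0.06  1.49 -0.    1.71 -2.  ]
1 155 [-0.49 -0.03  1.65 -0.    1.52 -2.  ]
end [ 0.19  0.04  1.58 -0.    1.52 -1.31]
-1 250 [-0.49 -0.06  1.49 -0.    1.71  1.15]
-1 155 [-0.49 -0.03  1.65 -0.    1.52  1.15]
end [ 0.19  0.04  1.58 -0.    1.52  1.83]
s -1
[{'pixel': [324.0, 214.8], 'conf': 0.7}]
(array([ 460.36606093, -157.88494741,  326.63321251]), [np.float64(0.6372601372477612), np.float64(0.637260137247649)])
[ 461.12216587 -152.20110938  322.        ]
(array([ 461.4993157 , -155.55918347,  324.87534009]), [np.float64(0.4739409382571112), np.float64(3.0809652392551654), np.float64(3.401944134925352)])
pred px [319.15482068 211.86281011]
4.5667 [ 463.6947623  -148.5351367   571.83472108]
```

View pics/w1.png

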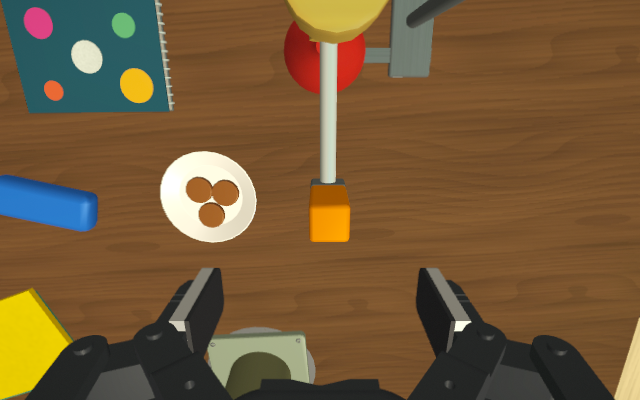

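The wrist view shows the grip post's top face centred at about (330,223). The bar runs straight up the image, so the yaw is right, and the dot is at (87,57). Now I descend and grip.

```bash
python3 - <<'E'
from h import *
im=robot.get_image("wrist")
a=atz(ray(im,(330,223)),344); print("top face",a,"dot",atz(ray(im,(87,57)),20))
P=np.r_[(a[:2]+np.array([461.3,-153.5]))/2,322]; print(P)
assert abs(P[0]-462)<6 and abs(P[1]+153)<8
robot.move_linear(P+[0,0,250],vel=100)
print(robot.move_linear(P+[0,0,155],vel=80,until_force=8))
robot.gripper_to(0.0,squeeze=60)
s=robot.sense(); print(s["time"],s["tool_pos"],s["grip_width"],s["grip_force"],s["wrist_force"])
t=robot.get_image("top"); si=robot.get_image("side")
v=np.vstack([t["frame"][140:300,180:480],si["frame"][120:360,240:540]]); cv2.imwrite("pics/g.png",v[:,:,::-1])
for im in(t,si):
    m,l,st,c=blob(im,172,6,180,80); i=1+st[1:,4].argsort()[::-1][:3]; print(st[i],c[i])
E
```

```text
top face [ 464.07390073 -156.09996512  344.        ] dot [603.79686077 174.8511918   20.        ]
[ 462.68695036 -154.79998256  322.        ]
False
6.775 [ 462.67631791 -154.77097055  477.27347186] 0.3007276308341397 60.01048743724823 [-1.18632422  0.26696265  1.64574691]
[[381 189  24  33 646]] [[392.99071207 205.37770898]]
[[ 362  280   46   55 1608]
 [ 277  236    7    4   19]] [[385.20024876 305.60572139]
 [280.05263158 237.42105263]]
```

View pics/g.png

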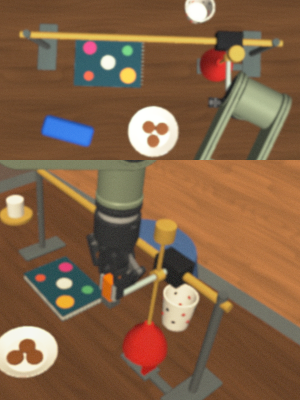

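Gripped (width 0.30 ≈ 26 mm, 60 N). The upper part of the picture (top view) shows the tool over the post. The lower part (side view) shows the lamp dome unobstructed at full-frame (385,306). Now I pull out and measure the swing.

```bash
cat >> h.py <<'E'
from scipy.optimize import least_squares
DOT=np.array([603.7,175.3,20]); X=np.array([U[1],-U[0],0])
def swingy(im):  # along-rail offset (mm) of dome outline from the dot, and z, on the swing plane
    m,l,st,c=blob(im,172,6,180,80); i=1+st[1:,4].argmax(); (p,r)=cv2.minEnclosingCircle(np.argwhere(l==i)[:,::-1].astype(np.float32))
    o,v=ray(im,p); Q=o+v*((DOT-o)@X)/(v@X); return (Q-DOT)@U,Q[2],st[i,4]
def measure(n=28,show=False,w0=None):
    D=[]
    for _ in range(n):
        t=robot.sense()["time"]; D.append((t,)+swingy(robot.get_image("side")))
    D=np.array(D); t0=D[-1,0]
    def fit(w):
        M=np.c_[np.ones(n),np.cos(w*(D[:,0]-t0)),np.sin(w*(D[:,0]-t0))]; x,*_=np.linalg.lstsq(M,D[:,1],rcond=None); return x,np.sqrt(np.mean((M@x-D[:,1])**2))
    ws=np.linspace(3.3,5.2,191) if w0 is None else [w0]
    w=min(ws,key=lambda w:fit(w)[1]); x,e=fit(w)
    if show: print(np.round(D[:,:3],2).tolist())
    print(f"t0 {t0:.4f} w {w:.3f} c {x[0]:.1f} A {x[1]:.2f} B {x[2]:.2f} amp {np.hypot(x[1],x[2]):.1f} rms {e:.2f} area {D[:,3].min()}-{D[:,3].max()}")
    return t0,w,x
E
python3 - <<'E'
from h import *
s=robot.sense(); p=np.array(s["tool_pos"]); print("park",swingy(robot.get_image("side")))
d=(DOT-p)@U; print("delta",d); assert 315<d<350
t=s["time"]; robot.move_linear(p+U*d,vel=120)
s=robot.sense(); print(t,s["time"],s["tool_pos"],s["wrist_force"],s["grip_width"],s["grip_force"])
measure(32,True)
t=robot.get_image("top"); si=robot.get_image("side")
v=np.vstack([t["frame"][140:300,180:480],si["frame"][100:340,200:500]]); cv2.imwrite("pics/p.png",v[:,:,::-1]); print(robot.sense()["time"])
E
```

```text
park (np.float64(-341.4436692271769), np.float64(71.36095915114527), np.int32(1607))
delta 338.44303683249433
6.875 9.8917 [483.56620706 183.99292529 477.25902019] [-5.05448964  0.44554543  5.34998254] 0.30054697952834847 60.66501975059509
[[9.89, -1.4, 86.2], [9.94, 10.69, 85.2], [9.99, 23.77, 84.49], [10.04, 38.54, 82.96], [10.09, 48.88, 81.49], [10.14, 53.27, 83.44], [10.19, 58.16, 84.86], [10.24, 60.82, 84.61], [10.29, 60.66, 84.74], [10.34, 58.49, 82.28], [10.39, 51.25, 82.3], [10.44, 46.28, 83.12], [10.49, 32.87, 85.72], [10.54, 21.32, 83.11], [10.59, 7.5, 85.74], [10.64, -5.63, 85.91], [10.69, -18.32, 89.85], [10.74, -30.16, 91.95], [10.79, -39.15, 94.95], [10.84, -48.31, 98.19], [10.89, -55.47, 101.85], [10.94, -58.11, 101.76], [10.99, -58.11, 101.76], [11.04, -55.08, 100.7], [11.09, -47.14, 97.81], [11.14, -39.38, 94.52], [11.19, -30.16, 91.95], [11.24, -17.4, 89.48], [11.29, -4.75, 85.75], [11.34, 7.14, 85.81], [11.39, 21.17, 83.13], [11.44, 33.63, 82.92]]
t0 11.4417 w 4.450 c 2.3 A 31.18 B 51.20 amp 59.9 rms 1.08 area 894.0-972.0
11.5917
```

View pics/p.png

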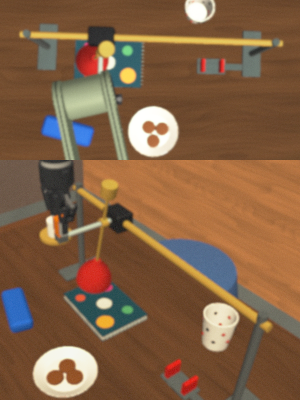

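The top half shows the lamp out of the keeper and over the sketchbook. The side half confirms it, with the keeper empty and the red dome beside the dot. The swing is 60 mm (≈0.3 rad) with w=4.45, centred on the dot to about 2 mm. I'll cancel it with a shift of -D at the negative extreme and +D half a period later.

```bash
cat >> h.py <<'E'
def cancel(t0,w,x,L=198,T=.4,lag=.03,trim=0.,gain=1.):
    amp=np.hypot(x[1],x[2]); ph=np.arctan2(x[2],x[1]); S=1-.5*(w*T)**2/28
    D=gain*amp/(2*L*w*w/9810*S); p=np.array(robot.sense()["tool_pos"]); now=robot.sense()["time"]
    tm=t0+(ph+np.pi)/w
    while tm-T/2-lag<now+.02: tm+=2*np.pi/w
    for k,q in enumerate((p-U*D,p+U*trim)):
        st=tm+k*np.pi/w-T/2-lag; n=robot.sense()["time"]
        if st>n: robot.dwell(st-n)
        a=robot.sense()["time"]; robot.move_linear(q,vel=np.linalg.norm(q-np.array(robot.sense()["tool_pos"]))/T); b=robot.sense()
        print(f"D {D:.1f} want {st:.3f} start {a:.3f} end {b['time']:.3f}",np.round(b["tool_pos"],1))
E
python3 - <<'E'
from h import *
cancel(11.4417,4.45,[2.3,31.18,51.2])
measure(28,True,4.45)
E
```

```text
D 79.5 want 12.148 start 12.150 end 12.692 [478.4 104.8 477.3]
D 79.5 want 12.854 start 12.850 end 13.400 [483.4 185.1 477.3]
[[13.4, 9.72, 84.78], [13.45, 9.31, 87.32], [13.5, 11.65, 86.09], [13.55, 11.76, 84.19], [13.6, 12.05, 84.15], [13.65, 11.76, 84.19], [13.7, 8.95, 85.5], [13.75, 8.95, 85.5], [13.8, 8.09, 85.64], [13.85, 6.47, 85.92], [13.9, 3.69, 87.25], [13.95, 1.33, 85.75], [14.0, -1.44, 87.08], [14.05, -3.31, 87.48], [14.1, -5.65, 88.68], [14.15, -6.98, 87.0], [14.2, -7.46, 87.13], [14.25, -7.68, 86.59], [14.3, -7.96, 86.52], [14.35, -8.53, 87.34], [14.4, -7.47, 87.11], [14.45, -6.54, 86.91], [14.5, -4.5, 85.5], [14.55, -3.89, 87.6], [14.6, -1.44, 87.08], [14.65, 1.33, 85.75], [14.7, 2.91, 87.41], [14.75, 6.47, 85.92]]
t0 14.7500 w 4.450 c 1.5 A 4.40 B 9.27 amp 10.3 rms 0.64 area 923.0-950.0
```

```bash
python3 - <<'E'
from h import *
cancel(14.75,4.45,[1.5,4.4,9.27],gain=.92)
measure(28,False,4.45)
w=robot.get_image("wrist"); si=robot.get_image("side"); t=robot.get_image("top")
for n,im in(("w",w),("s",si),("t",t)):
    m,l,st,c=blob(im,172,6,180,80); i=1+st[1:,4].argmax(); (p,r)=cv2.minEnclosingCircle(np.argwhere(l==i)[:,::-1].astype(np.float32)); o,v=ray(im,p); Q=o+v*((DOT-o)@X)/(v@X); print(n,p,r,(Q-DOT)@U,Q[2],"dot px",proj(im,DOT))
cv2.imwrite("pics/c.png",np.vstack([w["frame"][:300],si["frame"][150:350]])[:,:,::-1])
print(robot.sense()["time"],robot.sense()["tool_pos"])
E
```

```text
D 12.5 want 15.479 start 15.483 end 16.042 [482.5 170.7 477.3]
D 12.5 want 16.185 start 16.183 end 16.717 [483.3 183.7 477.3]
t0 18.0667 w 4.450 c 1.7 A 0.09 B 0.63 amp 0.6 rms 0.50 area 928.0-943.0
w (344.0, 46.5) 47.78346633911133 -26.77178480683385 42.503239099899076 dot px [319.40129437  48.33009611]
s (303.21612548828125, 223.90020751953125) 19.104232788085938 1.7989570144844924 87.64739362739397 dot px [303.71124554 242.22843018]
t (290.0, 201.0) 14.14223575592041 -8.919236670559153 52.78294502932977 dot px [287.84245236 201.78890298]
18.2667 [483.29893246 183.69482772 477.25751866]
```

View pics/c.png

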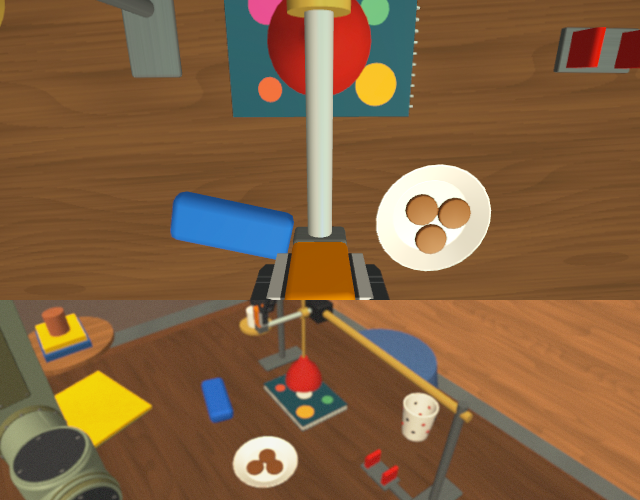

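In the wrist view the dome spans x 268–371, so its centre is at 319.5 against the dot's predicted 319.4. The side view agrees to within 2 mm, and the swing is down to 0.6 mm. I'll hold, release, clear and check.

```bash
python3 - <<'E'
from h import *
robot.dwell(3)
robot.gripper_to(0.6); robot.gripper_to(1.0)
p=np.array(robot.sense()["tool_pos"]); robot.move_linear(p+[0,0,90],vel=100); robot.move_linear(p+[-80,0,110],vel=150)
t0,w,x=measure(14,False,4.45); s=robot.sense(); print(s["time"],s["wrist_force"],s["tool_pos"])
if abs(x[0])<8 and np.hypot(x[1],x[2])<5: print(robot.close_job())
E
```

```text
t0 24.4750 w 4.450 c 1.4 A -0.16 B -0.63 amp 0.6 rms 0.36 area 929.0-939.0
24.525 [-0.63888463 -0.48473099 -0.11607004] [403.40959414 183.71301987 587.30635972]
the job is handed in; nothing more can be done
None
```

The lamp is out of the keeper and was handed in at 24.5 s, hanging still over the dot (about 1–2 mm off, swing 0.6 mm) with the gripper released and clear; no verdict came back when I handed it in.

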